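# Daily check of a reflectance meter on its white reference tile

## Robot

A 6-joint arm with a two-finger parallel gripper is mounted at the origin on a cart in front of the work surface, level with it; the furniture and walls round the work are solid. World frame = base frame: x ahead of the robot, y to its left, z up, the work surface at z = 0. Lengths are in m, angles in rad, forces in N, time in s.
With the tool pointing down it reaches from about 0.35 to 0.775 m from the base axis. Payload 5.5 kg.
Tool frame: the origin (TCP) lies at the very end of the fingers, on their centre line; the grasp point (between the pads) lies env.hold_point_z behind it (env.hold_point_z is the distance from the TCP to the grasp point, in m); z points along the fingers, y is the line along which they close (so a half turn about z gives the same grasp; the last joint's range is limited). The gripper opens to 85 mm and grips with 20 to 120 N. Pads are 22 mm wide; open, the fingers measure 114 mm over their backs; the gripper's body (76 mm by 85 mm) begins 54 mm behind the grasp point. The pads swing forward as they close: fully open they stand 13 mm farther back than shut.
Start: joints at [1.184, 0.313, 0.046, 1.304, 0, 1.431], TCP at [0.14, 0.558, 0.231] pointing down, gripper open.
Joint ranges: [-2.76, 2.76], [-0.86, 1.69], [-1.03, 1.26], [-2.2, 2.34], [-1.47, 1.5], [-3.14, 3.14]. Speed limits (rad/s): [2.57, 2.57, 3.14, 3.14, 3.14, 3.14].

## Interface

Orientations are given as a unit quaternion [w, x, y, z].
In Python, from workcell import env gives the robot as it stands.
- The arm moves only by the tool carry_out, never from a script. Its argument "steps" is a list of rows, each a list of 3 entries, a list of its own where there are three numbers: the turn, a rotation vector about the tool's x, y, z in degrees, then the shift along the tool's x, y, z in cm, then the closure in counts, from 0 (fully open) to 255 (shut). A call has exactly 8 rows; each row is the pose to reach, as a shift and turn from the pose commanded when the call began, along the tool's axes at that moment; what a row does not reach only later rows make up. A row lasts 1/8 s, in which the tool goes at most 62.5 mm and 10.7 degrees, less where a joint would pass 70% of its speed; a pose out of reach is approached as far as the arm can. A call with a gripper value outside its range is refused whole. The fingers move at their own pace and stop on an object; "force" is the grip in N (left out, the last holds). Time passes only in rows, so rows that repeat a pose let the fingers close, or fill a call up. It gives the time, the measured TCP pose, the force, the opening and the grip force at its end, in the units of the state.
- env.get_state(): the state, without advancing time (a new reading comes with each control period).
- env.read_camera(name): name is "scene" or "top"; returns (picture, depth): 384x512x3 uint8, red, green, blue; 384x512 float32, m along the optical axis (not along the pixel's ray), 0 where there is no reading.
- env.get_calibration(name): a dict with "fx", "fy", "cx", "cy" (pixels), "origin" and "orientation" of the camera in the world. Camera axes: x right, y up, looking along -z (the intrinsics and any distortion apply to the point x, -y, -z); pixel columns grow to the right and rows downward; lengths in m; the calibration is good to about 2 mm. A picture is of the moment at which its call begins. get_calibration takes no time and is no camera call.
- env.hand_in(): hands the job in; it is judged then, once.
The state is a dict: "clock": time; "joint_pos": joint angles; "qvel": joint speeds; "tau": joint torques, N m; "tcp_pos": TCP position; "orientation": TCP orientation; "wrist_force": force on the tool from outside, world axes, zero at the start; "ft_torque": the same for the moment, N m; "finger_gap": finger opening in m; "grip_force": force on a finger pad.
Only numpy, scipy, OpenCV 4.12 (cv2) and the standard library are available. Lean on these libraries where they do the work, as an engineer would, in place of code of your own. Each camera call takes 0.05 s, during which the arm holds its last target. There are 200 camera calls.

## Task

Do the daily check of the handheld reflectance meter: move the white reference tile (not the dark grey one) from the black tray into the round seat of the sloping check stand, fully home. Then lift the meter out of its charging dock and press its sprung nose gently on the ringed spot in the middle of the white tile, with the meter square to the sloping tile and the nose pushed about half-way in. Finish while still holding the meter pressed there, in the gripper alone; leave the grey tile in the tray and the other things on the bench where they are.

Things in the scene. Friction and masses are not known exactly. Their poses are not given: they have to be found in the camera images.
- tile_white_center (a point): the white reference tile: a dark steel puck 40 mm in diameter and 20 mm high with a white top face that carries a thin black ring (18 mm across) round the spot to be measured; 90 g. This point is its centre, half-way up; z points out of the white face. It starts lying flat in one of the two round places (4 mm deep, 43 mm wide, 62 mm apart) of the tray, so 16 mm of it stand proud and its underside is 6 mm above the bench; which place varies
- tile_white_spot (a point): the spot to be measured: the centre of the white face, in the middle of the black ring; z points out of the face (same axes as the tile)
- tile_white_foot (a point): centre of the underside of the white tile (same axes as the tile)
- tile_grey_center (a point): the dark grey reference tile, same shape and size with a white ring on its face, in the other place of the tray; stays there. Its centre, half-way up
- tray: black tray with grey rim, 70 x 128 x 10 mm high, fixed to the bench; origin under its centre, z up, the two tile places lie 31 mm either side of the centre along its y
- stand: white wedge-shaped check stand with a grey sloping face, 98 mm deep (x) x 92 mm wide (y), fixed; origin on the bench under the middle of the face. The face slopes 20 degrees from the horizontal: low at the stand's -x edge (20 mm above the bench), high at its +x edge (56 mm)
- stand_seat (a point): centre of the floor of the round seat in the sloping face, inside a blue printed ring. The seat is 44 mm wide and 6 mm deep (2 mm chamfer at its mouth), so a seated tile stands 14 mm proud of the face; z points straight out of the face (20 degrees off vertical, towards the stand's -x), y runs level across the face
- dock: charging dock, fixed: grey base 70 x 76 x 35 mm with a white collar on top, 55 mm high in all; origin under its centre, z up. The bottom 20 mm of the meter's body stand in the collar with 1.5 mm of play all round; the meter is pulled straight up by more than 55 mm to be clear
- meter_center (a point): the cordless reflectance meter, upright, nose down in the dock: white body 30 mm (x, screen on -x side) x 36 mm (y, black rubber grips on both sides) x 76 mm, below it a grey collar and the nose; 106 mm in all, 0.18 kg. This point lies on its axis, 82 mm above the nose tip, 24 mm below its top and 32 mm above the dock's rim; take it here, across the 36 mm; z points from the nose up the axis
- meter_tip (a point): centre of the flat tip (14 mm wide) of the meter's sprung nose; z points up the meter's axis. The nose stands 12 mm out of the grey collar, the upper 5 mm of that a green band that has just gone inside when the nose is half-way in
- meter_nose (a joint): how far the sprung nose is pushed in: 0 m at rest, 0.010 m at its stop. It takes 1 N to start and 0.4 N more for each mm: 3 N half-way, 5 N at the stop
- timer: white lab timer, 66 x 62 x 22 mm, loose; leave alone. Origin under its centre
- slide_box: blue slide box, 87 x 100 x 34 mm, loose; leave alone. Origin under its centre
- dish: closed petri dish, 61 mm wide, 14 mm high, loose; leave alone. Origin under its centre
- pipette: micropipette lying on its side behind the stand, 49 x 247 x 29 mm, loose; leave alone. Origin under its centre
- microscope: the bench microscope, fixed, always in the same place: it fills about x 0.48 to 1.0, y -0.02 to 0.22, up to 0.6 m above the bench, just left of the work; the arm starts on its other side, so draw the hand in towards the robot (to about 0.4 m from the base axis) before swinging across in front of it
Mind the look-alikes: they are no part of the job. What is shaped like the part that bears meter_center but red is not meant.

How it is judged:
On the way, in this order (a step that is already met when the one before it is completed fails the run):
1. the white tile lies fully home in the seat of the stand, let go (distance between tile_white_foot and stand_seat below 0.004 m and angle between the z axis of tile_white_center and the z axis of stand_seat, either way round below 0.06 rad and contact force between the fingers and tile_white below 0.05 N), for 0.2 s.
2. the meter is out of the dock, held in the gripper (z of meter_tip in the frame of dock above 0.055 m and contact force between the fingers and meter above 1 N), for 0.2 s.
At the end, for the whole second after the job is handed in: White tile home in the seat (within 4 mm and 3.4 deg); meter held by the fingers alone, clear of stand and dock, nose tip within 6 mm of the spot, axis within 5.7 deg of the tile's, nose in by 2.5 to 7.5 mm, 1 to 6 N on the tile, at rest; grey tile within 10 mm of its start (distance between tile_white_foot and stand_seat below 0.004 m and angle between the z axis of tile_white_center and the z axis of stand_seat, either way round below 0.06 rad and distance between meter_tip and tile_white_spot below 0.006 m and angle between the z axis of meter_center and the z axis of tile_white_spot, either way round below 0.1 rad and value of joint meter_nose between 0.0025 and 0.0075 m and contact force between meter and tile_white between 1 and 6 N and contact force between the fingers and meter above 2 N and contact force between meter and stand below 0.1 N and contact force between meter and dock below 0.1 N and linear speed of meter below 0.02 m/s and distance of tile_grey_center from where it was at the start of the episode below 0.01 m); the arm keeps its last pose, push and grip.
It fails at once if the meter is pressed on the white tile with more than 15 N (contact force between meter and tile_white above 15 N).
It fails at once if the grey tile is taken or shifted by more than 15 mm (distance of tile_grey_center from where it was at the start of the episode above 0.015 m).
It fails at once if a bystander (timer, slide box, petri dish, micropipette) is shifted by more than 20 mm (distance of any of timer, slide_box, dish, pipette from where it was at the start of the episode above 0.02 m).
It also fails if it takes over 54 s, if anything falls off the work surface, if the arm or the gripper's body presses on something with over 40 N, if the wrist force passes 120 N, or if a joint passes its speed limit or range.

## Working session

There is one attempt and no reset: what is moved stays moved. The work goes in short steps, Python scripts to look and compute and a tool call to move; the robot and the scene stay as the last step left them, time stands still between calls to the robot, and variables do not carry over. Pictures are saved under pics/ and viewed, at most 11 in all, crops included, and the job is handed in when it is done.

Besides the shell and the picture viewer there is one more tool, called after "Request:" as name(argument=value, ...), one argument or row to a line, values as JSON. carry_out: Moves the arm, as the interface text tells. Its arguments: {"type":"object","properties":{"steps":{"type":"array","items":{"type":"array"}},"force":{"type":"number"}},"required":["steps"]}

```bash
mkdir -p pics; ls; python3 - <<'E'
from workcell import env
import cv2,numpy as np
s=env.get_state();print(s);print(env.hold_point_z)
for n in("scene","top"):
    p,d=env.read_camera(n);c=env.get_calibration(n);print(n,c)
    np.savez(f"{n}0.npz",p=p,d=d)
    cv2.imwrite(f"pics/{n}0.png",cv2.resize(p[:,:,::-1],(800,600),interpolation=cv2.INTER_CUBIC))
E
```

```text
pics
{'clock': 0.0, 'joint_pos': array([1.18437792e+00, 3.13992307e-01, 4.49413570e-02, 1.30355767e+00,
       3.64377116e-05, 1.43119449e+00]), 'qvel': array([-8.60267504e-05, -5.97309776e-04, -8.76442074e-04,  1.00780459e-04,
        1.70359828e-03,  2.45939395e-03]), 'tau': array([-2.24022392e-04, -4.80628610e+01,  2.98530883e+01,  1.94159296e-02,
       -1.58665426e-05,  2.99879886e-06]), 'tcp_pos': array([0.14028874, 0.55709821, 0.23039807]), 'orientation': array([-2.53180288e-04,  1.23095246e-01,  9.92394447e-01, -8.70250631e-04]), 'wrist_force': array([-1.0310118 , -0.03028805, -0.43398085]), 'ft_torque': array([ 0.0315757 , -0.01046303, -0.06725989]), 'grip_force': 0.0, 'finger_gap': 0.08509032780289773}
0.0187
scene {'fx': 463.0562229768954, 'fy': 463.0562229768954, 'cx': 255.4040405990696, 'cy': 190.3377087047709, 'origin': array([-0.16755349, -0.81692639,  0.66383479]), 'orientation': array([ 0.77797856,  0.43116618, -0.23041352, -0.39465769])}
top {'fx': 497.2135118881431, 'fy': 497.2135118881431, 'cx': 254.7418374406853, 'cy': 195.76552353037403, 'origin': array([ 0.42429956, -0.25910876,  1.5709487 ]), 'orientation': array([-0.69963142, -0.04637299,  0.05086282,  0.71118098])}
```

View pics/scene0.png

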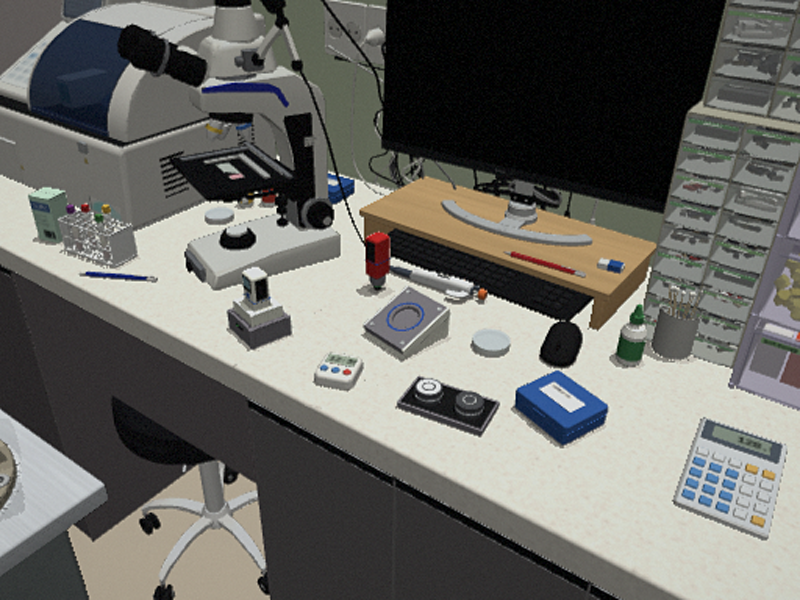

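View pics/top0.png

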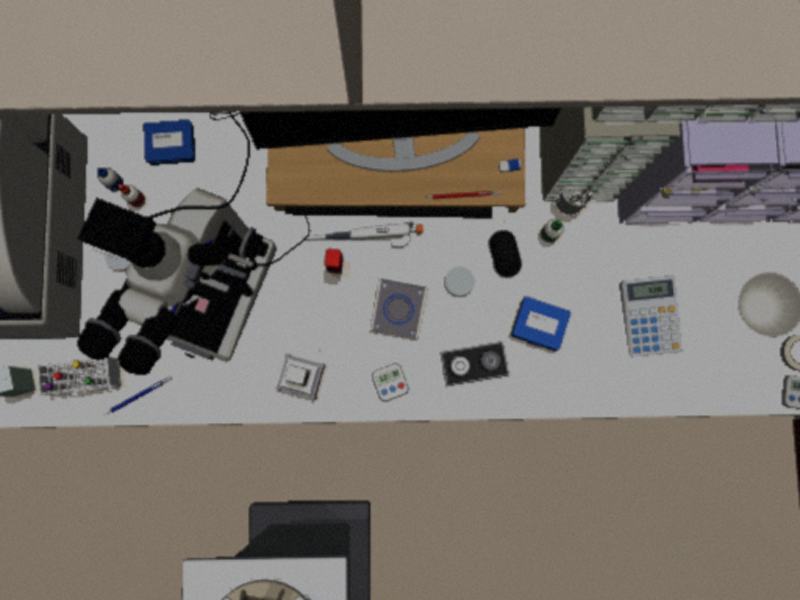

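The white tile is at scene (428,386) / top (460,366), with the grey one beside it at scene (468,402) / top (490,360). The white meter is in the dock at scene (256,290) / top (296,375). The red look-alike at scene (377,262) is not meant. The stand's blue ring is at scene (406,317) / top (399,308).

```bash
cat > h.py <<'E'
import numpy as np,cv2
from workcell import env
from scipy.spatial.transform import Rotation as R
def cal(n):
    c=env.get_calibration(n);return c,R.from_quat(np.roll(c["orientation"],-1)).as_matrix(),np.array(c["origin"])
def ray(n,u,v):
    c,M,o=cal(n);u=np.asarray(u,float);v=np.asarray(v,float)
    return o,np.stack([(u-c["cx"])/c["fx"],-(v-c["cy"])/c["fy"],-np.ones_like(u)],-1)@M.T
def onz(n,u,v,z):
    o,d=ray(n,u,v);return o+d*((z-o[2])/d[...,2])[...,None]
def pts(n,d):
    v,u=np.mgrid[:384,:512];o,r=ray(n,u,v);return o+r*d[...,None]
def tri(a,b):
    A=0;y=0
    for n,(u,v) in(("scene",a),("top",b)):
        o,d=ray(n,u,v);d/=np.linalg.norm(d);P=np.eye(3)-np.outer(d,d);A=A+P;y=y+P@o
    p=np.linalg.solve(A,y);return p
E
python3 - <<'E'
from h import *
D={n:np.load(n+"0.npz") for n in("scene","top")}
def masks(n):
    p=D[n]["p"].astype(int);r,g,b=p[...,0],p[...,1],p[...,2];return p,(b-r>35)
# blue ring
boxes={"scene":(235,185,290,225),"top":(238,180,274,216)}
e={}
for n,(x0,y0,x1,y1) in boxes.items():
    p,m=masks(n);mm=np.zeros(m.shape,bool);mm[y0:y1,x0:x1]=m[y0:y1,x0:x1]
    v,u=np.nonzero(mm);el=cv2.fitEllipse(np.stack([u,v],1).astype(np.float32));e[n]=el[0];print(n,len(u),el)
print("ring centre",tri(e["scene"],e["top"]))
for n in boxes:
    P=pts(n,D[n]["d"]);x0,y0,x1,y1=boxes[n];m=np.zeros((384,512),bool);m[y0:y1,x0:x1]=1
    m&=D[n]["d"]>0;q=P[m];q=q[(q[:,2]>.022)&(q[:,2]<.055)]
    for k in range(6):
        a,*_=np.linalg.lstsq(np.c_[q[:,:2],np.ones(len(q))],q[:,2],rcond=None);r=q[:,2]-np.c_[q[:,:2],np.ones(len(q))]@a;q=q[abs(r)<max(.003,1.5*r.std())] if k<5 else q
    nn=np.r_[-a[:2],1];nn/=np.linalg.norm(nn);print(n,"plane",a,"tilt",np.degrees(np.arccos(nn[2])),"downhill yaw",np.degrees(np.arctan2(nn[1],nn[0])),len(q),r.std())
    c=e[n];o,d=ray(n,*c);t=(a[2]+a[:2]@o[:2]-o[2])/(d[2]-a[:2]@d[:2]);print(" ring on plane",o+t*d)
# tray
p=D["top"]["p"];g=p.max(2);sub=g[215:250,275:330];m=np.zeros(g.shape,np.uint8);m[215:250,275:330]=sub<100
c=max(cv2.findContours(cv2.morphologyEx(m,cv2.MORPH_CLOSE,np.ones((9,9))),0,1)[0],key=cv2.contourArea)
(b)=cv2.minAreaRect(c);bp=cv2.boxPoints(b);w=onz("top",bp[:,0],bp[:,1],.010);print("tray",b,w.mean(0)[:2],w[:,:2].tolist())
# white tile
for n,(x0,y0,x1,y1) in {"scene":(262,236,287,260),"top":(284,224,306,244)}.items():
    p=D[n]["p"].min(2);m=np.zeros(p.shape,np.uint8);m[y0:y1,x0:x1]=p[y0:y1,x0:x1]>120
    m=cv2.morphologyEx(m,cv2.MORPH_CLOSE,np.ones((5,5)));cs=max(cv2.findContours(m,0,1)[0],key=cv2.contourArea)
    el=cv2.fitEllipse(cs);e[n]=el[0];print(n,el,onz(n,*el[0],.026))
print("tile",tri(e["scene"],e["top"]))
# meter/dock heights
for n,(x0,y0,x1,y1) in {"scene":(140,165,190,225),"top":(174,222,212,260)}.items():
    P=pts(n,D[n]["d"])[y0:y1,x0:x1].reshape(-1,3);
    for lo,hi in((.105,.117),(.052,.059),(.032,.038)):
        q=P[(P[:,2]>lo)&(P[:,2]<hi)][:,:2]
        if len(q)>8:
            r=cv2.minAreaRect((q*1000).astype(np.float32));print(n,lo,len(q),r,q.mean(0))
a=cv2.resize(D["scene"]["p"][160:290,135:345,::-1],None,fx=3.8,fy=3.8,interpolation=cv2.INTER_CUBIC)
cv2.imwrite("pics/crop1.png",a)
E
```

```text
scene 97 ((258.94036865234375, 202.2429962158203), (16.658390045166016, 23.573713302612305), 70.52034759521484)
top 80 ((254.61056518554688, 197.45916748046875), (18.21051025390625, 18.66828155517578), 116.52775573730469)
ring centre [ 0.63116826 -0.26991731  0.03689813]
scene plane [ 0.34559994 -0.07066843 -0.20103343] tilt 19.430350676879247 downhill yaw 168.44344526076003 795 0.0013391352271980579
 ring on plane [ 0.63170136 -0.26918042  0.03630509]
top plane [ 0.32762824 -0.06130184 -0.18674776] tilt 18.433948752546268 downhill yaw 169.40204717827424 469 0.0015980444393764513
 ring on plane [ 0.63138979 -0.27016201  0.0366748 ]
tray ((303.5270080566406, 232.66213989257812), (21.86506462097168, 40.93534851074219), 80.53767395019531) [ 0.5211591  -0.42207156] [[0.5454858090035604, -0.3535534569551712], [0.5646407613955617, -0.48134641027456115], [0.4966988403473235, -0.49022340829433353], [0.47781099499521573, -0.36316296868664705]]
scene ((274.1231689453125, 243.28073120117188), (19.13871955871582, 25.242290496826172), 94.68693542480469) [ 0.52812477 -0.38404621  0.026     ]
top (
[... 327 characters left out ...]
0.052 156 ((499.63446044921875, -75.09297180175781), (60.96706008911133, 56.128662109375), 74.01605224609375) [ 0.49208451 -0.08146777]
scene 0.032 263 ((540.7763061523438, -21.06409454345703), (235.95506286621094, 121.501220703125), 43.009666442871094) [ 0.5259436  -0.03948331]
top 0.105 105 ((500.7961120605469, -74.16329193115234), (36.91950225830078, 28.475753784179688), 70.78617858886719) [ 0.5005799  -0.07465038]
top 0.052 137 ((501.7147521972656, -74.40092468261719), (60.2468147277832, 53.06574630737305), 73.320068359375) [ 0.50022615 -0.07761763]
top 0.032 140 ((502.0250244140625, -74.63484191894531), (78.10506439208984, 71.32447814941406), 73.89225769042969) [ 0.50117711 -0.07295872]
```

View pics/crop1.png

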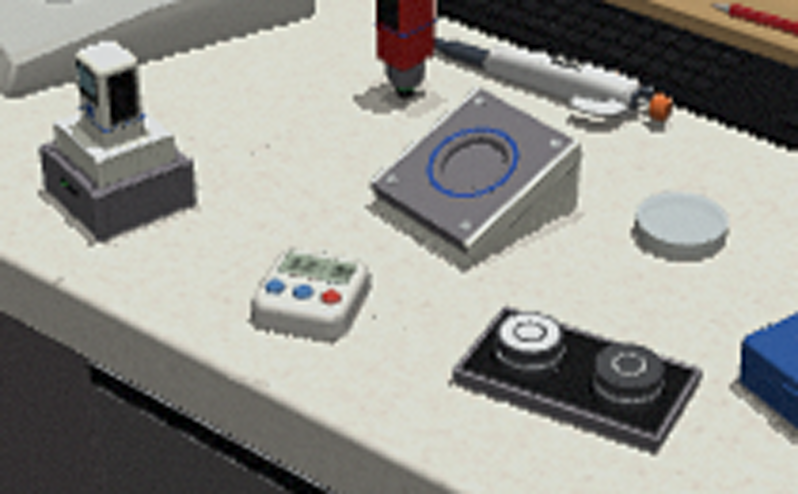

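The crop confirms the choices: the white tile with its black ring is the left one in the tray (crop 530,333). The meter is the white device in the dock (crop 107,90), screen towards the robot. The red look-alike is at (405,40).

```bash
cat >> h.py <<'E'
def down(yaw,tilt=0,tyaw=0):
    # tool z down, tool y at heading yaw (deg); tilted so that tool z = -(normal leaning 'tilt' deg towards heading tyaw+180)
    y=np.radians(yaw);M=np.array([[np.sin(y),np.cos(y),0],[-np.cos(y),np.sin(y),0],[0,0,-1]]).T
    M=np.column_stack([[-np.sin(y),np.cos(y),0],[np.cos(y),np.sin(y),0],[0,0,-1]])
    M[:,0]=np.cross(M[:,1],M[:,2])
    a=np.radians(tyaw);return R.from_rotvec(-np.radians(tilt)*np.array([-np.sin(a),np.cos(a),0]))*R.from_matrix(M)
def now():
    s=env.get_state();return np.array(s["tcp_pos"]),R.from_quat(np.roll(s["orientation"],-1)),s
def plan(wps,step=.060,ang=10.5,pad=True,start=None):
    """wps: (pos,Rot,closure); prints calls of 8 rows"""
    p,r,s=now()
    if start is not None:p,r=start
    seq=[]
    for q,ro,c in wps:
        q=np.array(q);rv=(r.inv()*ro).as_rotvec();n=max(1,int(np.ceil(max(np.linalg.norm(q-p)/step,np.degrees(np.linalg.norm(rv))/ang))))
        seq+=[(p+(q-p)*k/n,r*R.from_rotvec(rv*k/n),c) for k in range(1,n+1)];p,r=q,ro
    while len(seq)%8:seq.append(seq[-1])
    p,r,s=now()
    if start is not None:p,r=start
    for i in range(0,len(seq),8):
        rows=[[np.degrees((r.inv()*ro).as_rotvec()).round(1).tolist(),(r.inv().apply(q-p)*100).round(2).tolist(),c] for q,ro,c in seq[i:i+8]]
        print(str(rows).replace(" ",""))
        t,d,_=rows[-1];p=p+r.apply(np.array(d)/100);r=r*R.from_rotvec(np.radians(t))
def show():
    p,r,s=now();print(round(s["clock"],2),p.round(4),"z",r.as_matrix()[:,2].round(3),"y",r.as_matrix()[:,1].round(3),"F",s["wrist_force"].round(2),"gap",round(s["finger_gap"],4),"grip",round(s["grip_force"],1),"q",np.round(s["joint_pos"],2))
E
python3 - <<'E'
from h import *
for n,(x0,y0,x1,y1) in {"scene":(225,180,295,232),"top":(228,170,284,226)}.items():
    P=pts(n,np.load(n+"0.npz")["d"])[y0:y1,x0:x1].reshape(-1,3);q=P[(P[:,2]>.017)&(P[:,2]<.06)&(np.hypot(P[:,0]-.631,P[:,1]+.27)<.075)]
    print(n,cv2.minAreaRect((q[:,:2]*1000).astype(np.float32)))
show();_,r,_=now();print(r.as_matrix().round(2).tolist(),down(76).as_matrix().round(2).tolist())
g=down(8.5)
plan([((.10,.40,.23),r,0),((.30,.27,.23),down(55),0),((.40,.0,.23),down(30),0),((.41,-.28,.20),g,0),((.517,-.391,.10),g,0),((.517,-.391,.05),g,0)])
E
```

```text
scene ((632.9256591796875, -271.182861328125), (101.9300308227539, 103.38995361328125), 79.0067367553711)
top ((634.6033935546875, -270.18096923828125), (96.8149642944336, 103.57716369628906), 78.49285125732422)
0.1 [0.1403 0.5571 0.2305] z [-0.001 -0.002 -1.   ] y [ 0.244  0.97  -0.002] F [-1.09  0.2  -0.12] gap 0.0857 grip 0.0 q [1.18 0.31 0.05 1.3  0.   1.43]
[[-0.97, 0.24, -0.0], [0.24, 0.97, -0.0], [0.0, -0.0, -1.0]] [[-0.97, 0.24, 0.0], [0.24, 0.97, 0.0], [0.0, 0.0, -1.0]]
[[[0.0,0.0,0.0],[0.02,-5.41,0.02],0],[[0.0,0.0,0.0],[0.05,-10.82,0.05],0],[[0.0,0.0,0.0],[0.07,-16.22,0.07],0],[[-0.0,0.0,5.2],[-5.57,-18.15,0.08],0],[[-0.0,0.0,10.4],[-11.22,-20.08,0.08],0],[[-0.1,0.0,15.6],[-16.86,-22.01,0.08],0],[[-0.1,0.0,20.9],[-22.5,-23.94,0.08],0],[[-0.1,0.0,25.9],[-25.76,-28.69,0.09],0]]
[[[0.0,0.0,5.0],[-5.0,-2.85,-0.0],0],[[0.0,0.0,10.0],[-10.01,-5.7,-0.0],0],[[0.0,0.0,15.0],[-15.02,-8.54,-0.0],0],[[0.0,0.0,20.0],[-20.02,-11.39,-0.0],0],[[0.0,0.0,24.3],[-23.78,-15.55,0.6],0],[[0.0,0.0,28.6],[-27.53,-19.71,1.2],0],[[0.0,0.0,32.9],[-31.29,-23.87,1.8],0],[[0.0,0.0,37.2],[-35.04,-28.03,2.4],0]]
[[[0.0,0.0,4.3],[-5.51,-1.04,0.6],0],[[0.0,0.0,4.3],[-8.8,0.96,3.1],0],[[0.0,0.0,4.3],[-12.1,2.95,5.6],0],[[0.0,0.0,4.3],[-15.4,4.95,8.1],0],[[0.0,0.0,4.3],[-18.69,6.95,10.6],0],[[0.0,0.0,4.3],[-18.69,6.95,15.6],0],[[0.0,0.0,4.3],[-18.69,6.95,15.6],0],[[0.0,0.0,4.3],[-18.69,6.95,15.6],0]]
```

Request:
carry_out(
  steps=[
    [[0,0,0],[0,-5.4,0],0],
    [[0,0,0],[0,-10.8,0],0],
    [[0,0,0],[0.1,-16.2,0],0],
    [[0,0,5.2],[-5.6,-18.1,0],0],
    [[0,0,10.4],[-11.2,-20.1,0],0],
    [[0,0,15.6],[-16.9,-22,0],0],
    [[0,0,20.9],[-22.5,-23.9,0],0],
    [[0,0,25.9],[-25.8,-28.7,0],0],
  ],
)

```text
clock: 1.1
tcp_pos: [0.3232, 0.2152, 0.2311]
orientation: [0.0, 0.344, 0.939, 0.0]
wrist_force: [0.4, -0.9, -0.3]
finger_gap: 0.0852
grip_force: 0.0
```

Request:
carry_out(
  steps=[
    [[0,0,5],[-5,-2.9,0],0],
    [[0,0,10],[-10,-5.7,0],0],
    [[0,0,15],[-15,-8.5,0],0],
    [[0,0,20],[-20,-11.4,0],0],
    [[0,0,24.3],[-23.8,-15.6,0.6],0],
    [[0,0,28.6],[-27.5,-19.7,1.2],0],
    [[0,0,32.9],[-31.3,-23.9,1.8],0],
    [[0,0,37.2],[-35,-28,2.4],0],
  ],
)

```text
clock: 2.1
tcp_pos: [0.408, -0.2251, 0.2069]
orientation: [-0.0, 0.625, 0.78, 0.0]
wrist_force: [1.7, -1.2, -0.9]
finger_gap: 0.0855
grip_force: 0.0
```

Request:
carry_out(
  steps=[
    [[0,0,4.3],[-5.5,-1,0.6],0],
    [[0,0,4.3],[-8.8,1,3.1],0],
    [[0,0,4.3],[-12.1,3,5.6],0],
    [[0,0,4.3],[-15.4,5,8.1],0],
    [[0,0,4.3],[-18.7,7,10.6],0],
    [[0,0,4.3],[-18.7,7,13.6],0],
    [[0,0,4.3],[-18.7,7,15.6],0],
    [[0,0,4.3],[-18.7,7,15.6],0],
  ],
)

```text
clock: 3.1
tcp_pos: [0.5164, -0.3887, 0.0486]
orientation: [-0.003, 0.653, 0.757, 0.0]
wrist_force: [0.0, 0.3, 0.5]
finger_gap: 0.0852
grip_force: 0.0
```

```bash
python3 - <<'E'
from h import *
show();g=down(8.5)
plan([((.517,-.391,.0125),g,0)]+[((.517,-.391,.0125),g,0)],step=.02)
p,d=env.read_camera("scene")
cv2.imwrite("pics/s1.png",cv2.resize(p[190:290,220:350,::-1],None,fx=5,fy=5,interpolation=cv2.INTER_CUBIC))
E
```

```text
3.1 [ 0.5164 -0.3887  0.0486] z [-0.004  0.004 -1.   ] y [ 0.989  0.147 -0.003] F [0.02 0.25 0.46] gap 0.0852 grip 0.0 q [-0.77  0.56 -0.04  0.98  0.    0.65]
[[[-0.1,-0.1,-0.0],[-0.12,0.02,1.8],0],[[-0.2,-0.3,-0.0],[-0.25,0.04,3.61],0],[[-0.2,-0.3,-0.0],[-0.25,0.04,3.61],0],[[-0.2,-0.3,-0.0],[-0.25,0.04,3.61],0],[[-0.2,-0.3,-0.0],[-0.25,0.04,3.61],0],[[-0.2,-0.3,-0.0],[-0.25,0.04,3.61],0],[[-0.2,-0.3,-0.0],[-0.25,0.04,3.61],0],[[-0.2,-0.3,-0.0],[-0.25,0.04,3.61],0]]
```

View pics/s1.png

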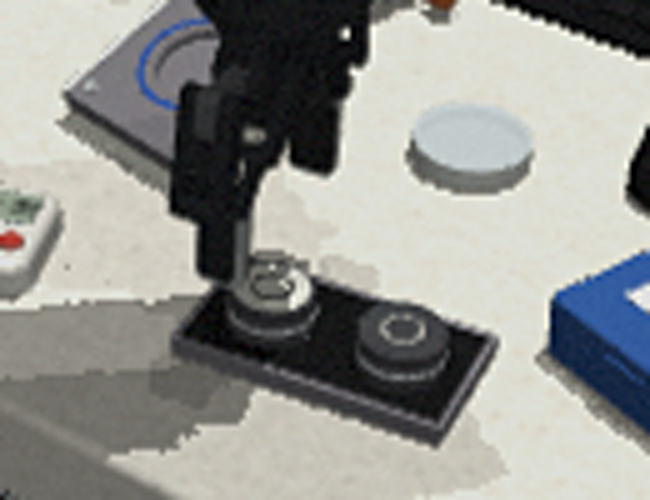

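The fingers straddle the white tile (crop 272,288), and the grey one at (403,335) is clear. Next I go down and grip.

Request:
carry_out(
  steps=[
    [[0,0,0],[-0.15,0,1.8],0],
    [[-0.2,-0.3,0],[-0.25,0,3.6],0],
    [[-0.2,-0.3,0],[-0.25,0,3.6],0],
    [[-0.2,-0.3,0],[-0.25,0,3.6],90],
    [[-0.2,-0.3,0],[-0.25,0,3.6],200],
    [[-0.2,-0.3,0],[-0.25,0,3.6],200],
    [[-0.2,-0.3,0],[-0.25,0,3.6],200],
    [[-0.2,-0.3,0],[-0.25,0,3.6],200],
  ],
  force=50,
)

```text
clock: 4.15
tcp_pos: [0.5191, -0.3933, 0.0166]
orientation: [0.004, 0.653, 0.757, -0.0]
wrist_force: [0.8, 0.3, 6.0]
finger_gap: 0.0373
grip_force: 50.1
```

```bash
python3 - <<'E'
from h import *
show();g=down(8.5);p,r,s=now()
n=np.array([-np.sin(np.radians(20))*np.cos(np.radians(-11)),-np.sin(np.radians(20))*np.sin(np.radians(-11)),np.cos(np.radians(20))])
t=down(79,20,-11);print(n,t.as_matrix()[:,2])
foot=np.array([.6313,-.2699,.038])-.006*n
off=p[2]-.006   # tcp above foot
print("off",off)
plan([((.517,-.391,.09),g,200),(foot+(off+.05)*n,t,200)])
E
```

```text
4.15 [ 0.5191 -0.3933  0.0166] z [ 0.006 -0.006 -1.   ] y [0.989 0.147 0.005] F [0.84 0.29 5.96] gap 0.0373 grip 50.1 q [-0.77  0.58 -0.08  0.9  -0.    0.65]
[-0.33573627  0.06526052  0.93969262] [ 0.33573627 -0.06526052 -0.93969262]
off 0.010574101918161395
[[[0.1,0.2,-0.0],[0.1,-0.07,-3.67],200],[[0.3,0.4,-0.0],[0.2,-0.13,-7.34],200],[[-1.5,-2.1,-10.0],[1.76,1.48,-7.34],200],[[-3.3,-4.5,-20.0],[3.32,3.1,-7.33],200],[[-5.1,-7.0,-29.9],[4.88,4.72,-7.32],200],[[-6.9,-9.5,-39.9],[6.44,6.34,-7.32],200],[[-8.7,-11.9,-49.8],[8.0,7.96,-7.31],200],[[-10.5,-14.4,-59.8],[9.56,9.58,-7.3],200]]
[[[-1.8,-2.5,-10.0],[-0.59,2.15,0.25],200],[[-1.8,-2.5,-10.0],[-0.59,2.15,0.25],200],[[-1.8,-2.5,-10.0],[-0.59,2.15,0.25],200],[[-1.8,-2.5,-10.0],[-0.59,2.15,0.25],200],[[-1.8,-2.5,-10.0],[-0.59,2.15,0.25],200],[[-1.8,-2.5,-10.0],[-0.59,2.15,0.25],200],[[-1.8,-2.5,-10.0],[-0.59,2.15,0.25],200],[[-1.8,-2.5,-10.0],[-0.59,2.15,0.25],200]]
```

Request:
carry_out(
  steps=[
    [[0,0,0],[0,0,-3.7],200],
    [[0,0,0],[0,0,-7.3],200],
    [[-1.5,-2.1,-10],[1.8,1.5,-7.3],200],
    [[-3.3,-4.5,-20],[3.3,3.1,-7.3],200],
    [[-5.1,-7,-29.9],[4.9,4.7,-7.3],200],
    [[-6.9,-9.5,-39.9],[6.4,6.3,-7.3],200],
    [[-8.7,-11.9,-49.8],[8,8,-7.3],200],
    [[-10.5,-14.4,-59.8],[9.6,9.6,-7.3],200],
  ],
)

```text
clock: 5.15
tcp_pos: [0.599, -0.2821, 0.0879]
orientation: [0.15, 0.179, 0.972, -0.014]
wrist_force: [-0.6, 0.4, -1.5]
finger_gap: 0.0374
grip_force: 51.1
```

```bash
python3 - <<'E'
from h import *
show()
for n in ("scene","top"):
    p,d=env.read_camera(n);np.savez(n+"1.npz",p=p,d=d)
    if n=="scene":a=cv2.resize(p[160:260,210:320,::-1],None,fx=5,fy=5,interpolation=cv2.INTER_CUBIC);cv2.imwrite("pics/s2.png",a)
E
```

```text
5.15 [ 0.599  -0.2821  0.0879] z [ 0.287 -0.081 -0.954] y [0.353 0.935 0.027] F [-0.56  0.4  -1.5 ] gap 0.0374 grip 51.1 q [-0.61  0.34 -0.33  0.61  0.1  -0.23]
```

View pics/s2.png

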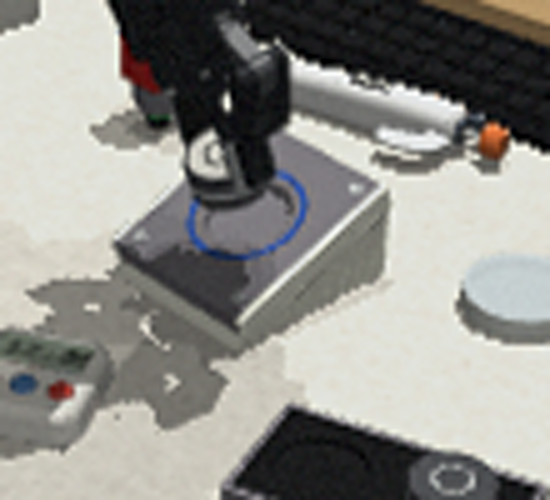

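The tile is in the grip (crop 215,160), seat clear below it. I'll finish the turn, settle, then measure where the tile sits in the hand.

Request:
carry_out(
  steps=[
    [[-1.8,-2.5,-10],[-0.6,2.2,0.2],200],
    [[-1.8,-2.5,-10],[-0.6,2.2,0.2],200],
    [[-1.8,-2.5,-10],[-0.6,2.2,0.2],200],
    [[-1.8,-2.5,-10],[-0.6,2.2,0.2],200],
    [[-1.8,-2.5,-10],[-0.6,2.2,0.2],200],
    [[-1.8,-2.5,-10],[-0.6,2.2,0.2],200],
    [[-1.8,-2.5,-10],[-0.6,2.2,0.2],200],
    [[-1.8,-2.5,-10],[-0.6,2.2,0.2],200],
  ],
)

```text
clock: 6.25
tcp_pos: [0.6126, -0.265, 0.0886]
orientation: [0.172, 0.094, 0.98, -0.016]
wrist_force: [0.5, -0.7, -1.0]
finger_gap: 0.0376
grip_force: 51.1
```

```bash
cat >> h.py <<'E'
def proj(n,X):
    c,M,o=cal(n);x=(np.asarray(X)-o)@M;return np.stack([c["cx"]-c["fx"]*x[...,0]/x[...,2],c["cy"]+c["fy"]*x[...,1]/x[...,2]],-1)
def circ(c,z,r):
    a=np.cross(z,[0,1,0]);a/=np.linalg.norm(a);b=np.cross(z,a);t=np.linspace(0,2*np.pi,60)[:,None];return c+r*(np.cos(t)*a+np.sin(t)*b)
E
python3 - <<'E'
from h import *
show();p,r,s=now();z=-r.as_matrix()[:,2]
im,d=env.read_camera("scene");np.savez("scene2.npz",p=im,d=d)
x0,y0,x1,y1=215,165,295,225;k=9
a=cv2.resize(im[y0:y1,x0:x1,::-1],None,fx=k,fy=k,interpolation=cv2.INTER_CUBIC)
foot=p-.0106*z
for c,rad,col in((foot,.02,(0,0,255)),(foot+.02*z,.02,(0,255,0)),(foot+.02*z,.009,(0,255,255)),(np.array([.6313,-.2699,.038]),.0285,(255,0,255))):
    zz=z if rad<.025 else np.array([-.3357,.0653,.9397])
    q=(proj("scene",circ(c,zz,rad))-[x0,y0]+.5)*k
    cv2.polylines(a,[q.astype(int)],True,col,1)
cv2.imwrite("pics/s3.png",a)
E
```

```text
6.25 [ 0.6126 -0.265   0.0886] z [ 0.335 -0.063 -0.94 ] y [0.19  0.982 0.002] F [ 0.53 -0.69 -1.04] gap 0.0376 grip 51.1 q [-0.59  0.33 -0.36  0.55  0.13 -0.38]
```

View pics/s3.png

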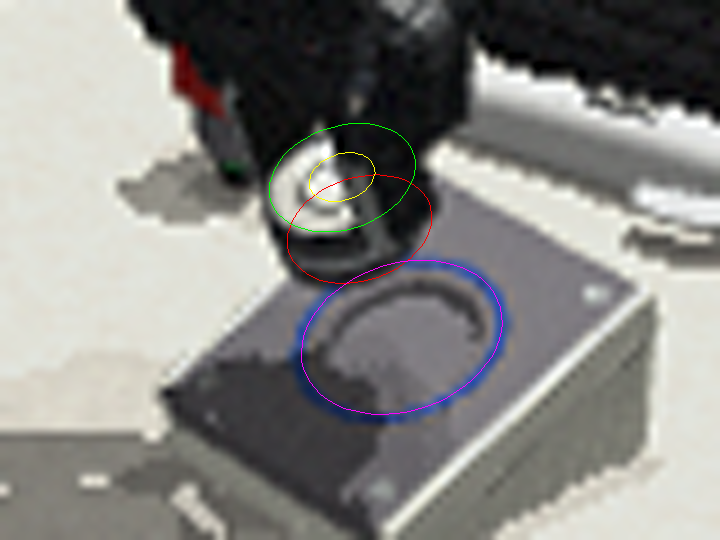

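The overlays agree to about 1 mm: the tile in hand at (345,180–230) and the seat ring at (402,341). I'm lowering to just above the seat.

```bash
cat >> h.py <<'E'
n=np.array([-.3357,.0653,.9397]);t=down(79,20,-11);ft=np.array([.6313,-.2699,.038])-.006*n
E
python3 - <<'E'
from h import *
plan([(ft+(.0106+.018)*n,t,200),(ft+(.0106+.011)*n,t,200)],step=.012)
E
```

```text
[[[0.0,-0.0,0.0],[-0.03,-0.05,1.05],200],[[0.1,-0.1,0.0],[-0.06,-0.09,2.1],200],[[0.1,-0.1,0.0],[-0.08,-0.14,3.15],200],[[0.1,-0.1,0.0],[-0.09,-0.14,3.85],200],[[0.1,-0.1,0.0],[-0.09,-0.14,3.85],200],[[0.1,-0.1,0.0],[-0.09,-0.14,3.85],200],[[0.1,-0.1,0.0],[-0.09,-0.14,3.85],200],[[0.1,-0.1,0.0],[-0.09,-0.14,3.85],200]]
```

Request:
carry_out(
  steps=[
    [[0,0,0],[0,0,1],200],
    [[0,0,0],[-0.1,-0.1,2.1],200],
    [[0,0,0],[-0.1,-0.15,3.1],200],
    [[0,0,0],[-0.1,-0.15,3.85],200],
    [[0,0,0],[-0.1,-0.15,3.85],200],
    [[0,0,0],[-0.1,-0.15,3.85],200],
    [[0,0,0],[-0.1,-0.15,3.85],200],
    [[0,0,0],[-0.1,-0.15,3.85],200],
  ],
)

```text
clock: 7.3
tcp_pos: [0.6263, -0.2692, 0.0532]
orientation: [0.172, 0.094, 0.98, -0.016]
wrist_force: [0.7, -0.9, -1.2]
finger_gap: 0.0375
grip_force: 51.1
```

```bash
python3 - <<'E'
from h import *
show();p,r,s=now();print("err tool cm",r.inv().apply(ft+.0106*n-p)*100,np.degrees((r.inv()*t).as_rotvec()))
E
```

```text
7.3 [ 0.6263 -0.2692  0.0532] z [ 0.335 -0.063 -0.94 ] y [0.19  0.982 0.002] F [ 0.72 -0.88 -1.24] gap 0.0375 grip 51.1 q [-0.58  0.39 -0.37  0.48  0.13 -0.37]
err tool cm [0.04612067 0.01944029 1.13798251] [ 0.0969857  -0.0561267   0.00719719]
```

Request:
carry_out(
  steps=[
    [[0,0,0],[0,0,0.3],200],
    [[0,0,0],[0,0,0.6],200],
    [[0,0,0],[0,0,0.8],200],
    [[0,0,0],[0,0,1],200],
    [[0,0,0],[0,0,1.15],200],
    [[0,0,0],[0,0,1.25],200],
    [[0,0,0],[0,0,1.25],200],
    [[0,0,0],[0,0,1.25],200],
  ],
)

```text
clock: 8.3
tcp_pos: [0.6308, -0.2699, 0.0422]
orientation: [0.173, 0.094, 0.98, -0.016]
wrist_force: [-3.6, 2.0, 8.8]
finger_gap: 0.0374
grip_force: 52.2
```

```bash
python3 - <<'E'
from h import *
show();p,r,s=now();print("err tool cm",r.inv().apply(ft+.0106*n-p)*100,np.degrees((r.inv()*t).as_rotvec()),"F tool",r.inv().apply(s["wrist_force"]),s["ft_torque"])
E
```

```text
8.3 [ 0.6308 -0.2699  0.0422] z [ 0.336 -0.064 -0.94 ] y [0.19  0.982 0.001] F [-3.62  1.97  8.82] gap 0.0374 grip 52.2 q [-0.58  0.41 -0.38  0.46  0.13 -0.37]
err tool cm [ 0.09724794  0.01459983 -0.05181022] [ 0.09790728 -0.00822866  0.01940271] F tool [ 0.67754773  1.25990214 -9.63079282] [0.31307038 0.39810219 0.10722414]
```

Contact at home depth with low side force. I'm releasing and backing off along the normal.

Request:
carry_out(
  steps=[
    [[0,0,0],[0,0,-0.1],110],
    [[0,0,0],[0,0,-0.1],60],
    [[0,0,0],[0,0,-0.1],30],
    [[0,0,0],[0,0,-0.1],30],
    [[0,0,0],[0,0,-3],30],
    [[0,0,0],[0,0,-8],30],
    [[0,0,0],[0,0,-13],30],
    [[0,0,0],[0,0,-13],30],
  ],
)

```text
clock: 9.3
tcp_pos: [0.5887, -0.2632, 0.1686]
orientation: [0.176, 0.094, 0.98, -0.018]
wrist_force: [1.4, -0.4, -1.2]
finger_gap: 0.0755
grip_force: 0.0
```

```bash
python3 - <<'E'
from h import *
show()
im,d=env.read_camera("scene");np.savez("scene3.npz",p=im,d=d)
x0,y0,x1,y1=215,165,295,225;k=9
a=cv2.resize(im[y0:y1,x0:x1,::-1],None,fx=k,fy=k,interpolation=cv2.INTER_CUBIC)
for c,rad,col in((ft+.02*n,.02,(0,255,0)),(ft+.02*n,.009,(0,255,255))):
    q=(proj("scene",circ(c,n,rad))-[x0,y0]+.5)*k;cv2.polylines(a,[q.astype(int)],True,col,1)
cv2.imwrite("pics/s4.png",a)
g=down(73.5)
p,r,s=now()
plan([((.47,-.20,.19),down(79),30),((.501,-.075,.19),g,30),((.501,-.075,.125),g,30)])
E
```

```text
9.3 [ 0.5887 -0.2632  0.1686] z [ 0.341 -0.068 -0.938] y [ 0.19   0.982 -0.002] F [ 1.37 -0.43 -1.21] gap 0.0755 grip 0.0 q [-0.61  0.21 -0.31  0.72  0.14 -0.4 ]
[[[-0.0,6.7,0.0],[3.72,1.3,-2.22],30],[[-0.0,13.4,0.0],[7.43,2.6,-4.44],30],[[-0.0,20.2,0.0],[11.15,3.89,-6.65],30],[[0.3,20.2,1.8],[10.94,8.18,-6.58],30],[[0.6,20.2,3.7],[10.73,12.47,-6.5],30],[[1.0,20.1,5.5],[10.53,16.75,-6.43],30],[[1.0,20.1,5.5],[11.65,16.76,-3.38],30],[[1.0,20.1,5.5],[12.77,16.76,-0.33],30]]
```

View pics/s4.png

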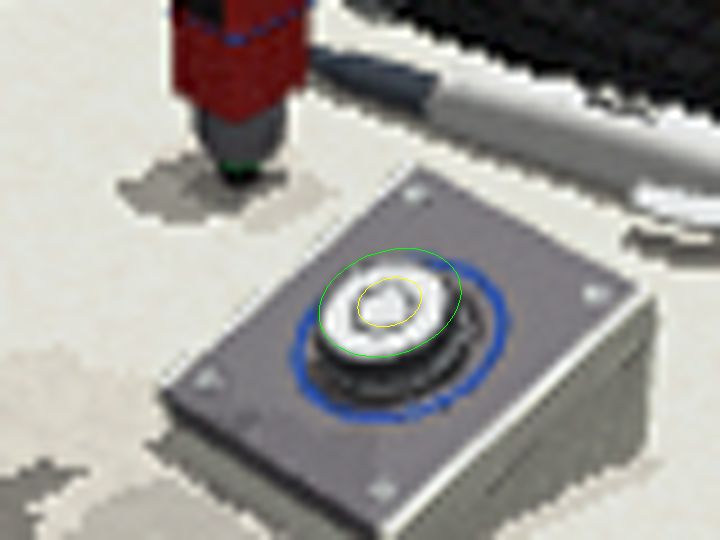

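The tile sits level in the seat: face ring at (387,307), about 1 mm from prediction. The arm goes to the dock next.

Request:
carry_out(
  steps=[
    [[0,6.7,0],[3.7,1.3,-2.2],30],
    [[0,13.4,0],[7.4,2.6,-4.4],30],
    [[0,20.2,0],[11.2,3.9,-6.6],30],
    [[0.3,20.2,1.8],[10.9,8.2,-6.6],30],
    [[0.6,20.2,3.7],[10.7,12.5,-6.5],30],
    [[1,20.1,5.5],[10.5,16.8,-6.4],30],
    [[1,20.1,5.5],[11.6,16.8,-3.4],30],
    [[1,20.1,5.5],[12.8,16.8,-0.3],30],
  ],
)

```text
clock: 10.35
tcp_pos: [0.4996, -0.0725, 0.1208]
orientation: [-0.002, 0.143, 0.99, 0.001]
wrist_force: [-0.2, 0.5, -0.7]
finger_gap: 0.0755
grip_force: 0.0
```

```bash
python3 - <<'E'
from h import *
show()
e={}
for nm,(x0,y0,x1,y1) in {"scene":(246,188,272,210),"top":(244,188,266,208)}.items():
    im,d=env.read_camera(nm);np.savez(nm+"4.npz",p=im,d=d)
    p=im.min(2);m=np.zeros(p.shape,np.uint8);m[y0:y1,x0:x1]=p[y0:y1,x0:x1]>150
    m=cv2.morphologyEx(m,cv2.MORPH_CLOSE,np.ones((5,5)));cs=max(cv2.findContours(m,0,1)[0],key=cv2.contourArea)
    el=cv2.fitEllipse(cs);e[nm]=el[0];print(nm,el,proj(nm,ft+.02*n))
    q=pts(nm,d)[(m>0)&(d>0)];a=np.linalg.lstsq(np.c_[q[:,:2],np.ones(len(q))],q[:,2],rcond=None)[0];print(len(q),q.mean(0),"slope deg",np.degrees(np.arctan(np.hypot(*a[:2]))))
print("spot",tri(e["scene"],e["top"]),"pred",ft+.02*n,"off-axis/height mm",(tri(e["scene"],e["top"])-ft-.02*n)*1000)
# meter top from scene + top now
g=down(73.5)
plan([((.501,-.075,.0683),g,30)],step=.03)
im=np.load("scene4.npz")["p"];cv2.imwrite("pics/s5.png",cv2.resize(im[140:230,125:225,::-1],None,fx=6,fy=6,interpolation=cv2.INTER_CUBIC))
E
```

```text
10.35 [ 0.4996 -0.0725  0.1208] z [-0.004  0.002 -1.   ] y [0.283 0.959 0.001] F [-0.18  0.55 -0.66] gap 0.0755 grip 0.0 q [-0.3   0.25 -0.33  1.    0.   -0.02]
scene ((254.2222442626953, 196.0367431640625), (11.902106285095215, 20.61553955078125), 132.9875946044922) [257.81678936 198.06201422]
193 [ 0.64689077 -0.24300286  0.03780681] slope deg 20.982368567494476
top ((254.53677368164062, 199.07420349121094), (8.338421821594238, 9.028526306152344), 97.59313201904297) [254.27835872 198.37568357]
70 [ 0.6246647  -0.26968384  0.05025916] slope deg 26.113458893017334
spot [ 0.62091716 -0.26668554  0.05940623] pred [ 0.6266002 -0.2689858  0.0511558] off-axis/height mm [-5.68303738  2.30025788  8.25042658]
[[[0.0,-0.4,0.0],[-0.3,-0.08,2.48],30],[[0.1,-0.7,0.0],[-0.6,-0.15,4.96],30],[[0.1,-0.7,0.0],[-0.6,-0.15,4.96],30],[[0.1,-0.7,0.0],[-0.6,-0.15,4.96],30],[[0.1,-0.7,0.0],[-0.6,-0.15,4.96],30],[[0.1,-0.7,0.0],[-0.6,-0.15,4.96],30],[[0.1,-0.7,0.0],[-0.6,-0.15,4.96],30],[[0.1,-0.7,0.0],[-0.6,-0.15,4.96],30]]
```

View pics/s5.png

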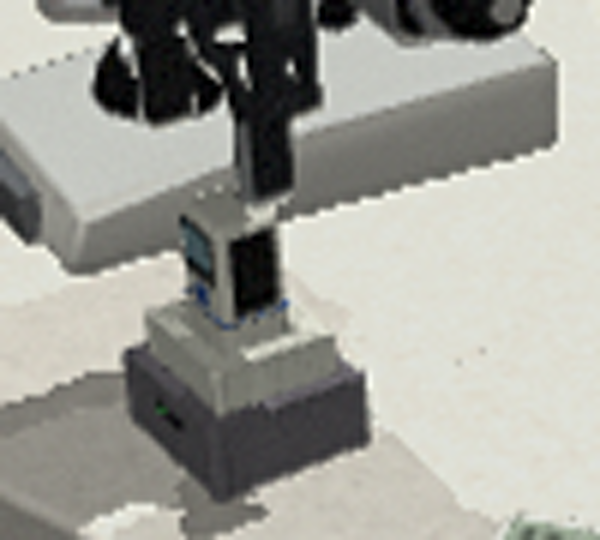

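Request:
carry_out(
  steps=[
    [[0,0,0],[0,0,0],30],
    [[0,0,0],[-0.1,0,1.5],30],
    [[0,0,0],[-0.1,0,3],30],
    [[0,0,0],[-0.1,0,4.5],30],
    [[0,0,0],[-0.1,0,5.5],30],
    [[0,0,0],[-0.1,0,5.5],30],
    [[0,0,0],[-0.1,0,5.5],30],
    [[0,0,0],[-0.1,0,5.5],30],
  ],
)

```text
clock: 11.45
tcp_pos: [0.5009, -0.0738, 0.0683]
orientation: [-0.001, 0.144, 0.99, 0.001]
wrist_force: [-0.0, -1.0, -0.3]
finger_gap: 0.0755
grip_force: 0.0
```

```bash
python3 - <<'E'
from h import *
show();g=down(73.5);p,r,s=now();print(r.inv().apply(np.array([.501,-.075,.0683])-p)*100)
# tile face again
e={}
for nm,(x0,y0,x1,y1),th in (("scene",(248,190,268,207),185),("top",(244,188,266,210),170)):
    im=np.load(nm+"4.npz")["p"]; im=np.load("scene3.npz")["p"] if nm=="scene" else im
    p=im.min(2);print(np.percentile(p[y0:y1,x0:x1],[50,90,99]))
    m=np.zeros(p.shape,np.uint8);m[y0:y1,x0:x1]=p[y0:y1,x0:x1]>th
    m=cv2.morphologyEx(m,cv2.MORPH_CLOSE,np.ones((5,5)));cs=max(cv2.findContours(m,0,1)[0],key=cv2.contourArea)
    el=cv2.fitEllipse(cs);e[nm]=el[0];print(nm,el,proj(nm,ft+.02*n))
sp=tri(e["scene"],e["top"]);print("spot",sp,"pred",ft+.02*n,"dn mm",(sp-ft-.02*n)@n*1000)
for nm in e:
    o,d=ray(nm,*e[nm]);tt=((ft+.02*n-o)@n)/(d@n);print(nm,"on face plane",o+tt*d,"ring centre shift",proj(nm,np.array([.6313,-.2699,.038])))
E
```

```text
11.45 [ 0.5009 -0.0738  0.0683] z [-0.002  0.002 -1.   ] y [0.284 0.959 0.001] F [-0.04 -0.97 -0.28] gap 0.0755 grip 0.0 q [-0.31  0.3  -0.4   0.88  0.   -0.02]
[-0.039773   -0.11039028 -0.00232052]
[123.5  230.   234.61]
scene ((255.49356079101562, 197.1576690673828), (11.00101375579834, 16.891576766967773), 128.7401580810547) [257.81678936 198.06201422]
[ 82.  146.7 163. ]Traceback (most recent call last):
  File "<stdin>", line 9, in <module>
ValueError: max() iterable argument is empty
```

The grasp pose is within about 1 mm, so I'm closing on the meter.

Request:
carry_out(
  steps=[
    [[0,0,0],[0,-0.1,0],30],
    [[0,0,0],[0,-0.1,0],90],
    [[0,0,0],[0,-0.1,0],120],
    [[0,0,0],[0,-0.1,0],150],
    [[0,0,0],[0,-0.1,0],210],
    [[0,0,0],[0,-0.1,0],210],
    [[0,0,0],[0,-0.1,0],210],
    [[0,0,0],[0,-0.1,0],210],
  ],
  force=70,
)

```text
clock: 12.45
tcp_pos: [0.5002, -0.0746, 0.0679]
orientation: [-0.002, 0.144, 0.99, 0.001]
wrist_force: [-0.7, 1.5, 4.7]
finger_gap: 0.0354
grip_force: 69.4
```

```bash
python3 - <<'E'
from h import *
show()
e={}
for nm,(x0,y0,x1,y1),th in (("scene",(247,190,270,208),150),("top",(244,188,266,210),115)):
    im=np.load("scene3.npz" if nm=="scene" else "top4.npz")["p"]
    m=np.zeros(im.shape[:2],np.uint8);m[y0:y1,x0:x1]=im.min(2)[y0:y1,x0:x1]>th
    N,L,st,ce=cv2.connectedComponentsWithStats(m,connectivity=4)
    c0=proj(nm,ft+.02*n);k=min(range(1,N),key=lambda i:np.hypot(*(ce[i]-c0))+(100 if st[i,4]<15 else 0))
    # outer face component: hull of all comps within 10 px of centre
    v,u=np.nonzero(m);sel=np.hypot(u-c0[0],v-c0[1])<(9 if nm=="scene" else 7);h=cv2.convexHull(np.stack([u,v],1)[sel].astype(np.int32))
    mo=cv2.moments(h);e[nm]=(mo["m10"]/mo["m00"],mo["m01"]/mo["m00"]);print(nm,e[nm],c0,sel.sum(),u[sel].min(),u[sel].max(),v[sel].min(),v[sel].max())
sp=tri(e["scene"],e["top"]);print("spot",sp,"pred",ft+.02*n,"dn mm",(sp-ft-.02*n)@n*1000)
for nm in e:
    o,d=ray(nm,*e[nm]);tt=((ft+.02*n-o)@n)/(d@n);print(nm,"on face plane",o+tt*d)
g=down(73.5);p,r,s=now()
plan([(p+[0,0,.03],r,210),(p+[0,0,.10],r,210)],step=.03)
E
```

```text
12.45 [ 0.5002 -0.0746  0.0679] z [-0.003  0.002 -1.   ] y [0.284 0.959 0.001] F [-0.74  1.47  4.68] gap 0.0354 grip 69.4 q [-0.31  0.3  -0.4   0.88  0.   -0.02]
scene (257.0052356020942, 198.9633507853403) [257.81678936 198.06201422] 99 251 263 194 204
top (254.43870967741935, 199.07096774193548) [254.27835872 198.37568357] 89 250 259 194 204
spot [ 0.62423741 -0.26897985  0.04977146] pred [ 0.6266002 -0.2689858  0.0511558] dn mm -0.5072895421056504
scene on face plane [ 0.6234756  -0.26877921  0.05002521]
top on face plane [ 0.62452355 -0.26944903  0.05044612]
[[[0.0,0.0,0.0],[0.01,0.0,-3.0],210],[[0.0,0.0,0.0],[0.02,0.01,-5.33],210],[[0.0,0.0,0.0],[0.03,0.01,-7.67],210],[[0.0,0.0,0.0],[0.04,0.01,-10.0],210],[[0.0,0.0,0.0],[0.04,0.01,-10.0],210],[[0.0,0.0,0.0],[0.04,0.01,-10.0],210],[[0.0,0.0,0.0],[0.04,0.01,-10.0],210],[[0.0,0.0,0.0],[0.04,0.01,-10.0],210]]
```

Both views put the spot at (0.624, -0.269, 0.050), at the seated height, so the tile is home. I'm lifting the meter.

Request:
carry_out(
  steps=[
    [[0,0,0],[0,0,-2.5],210],
    [[0,0,0],[0,0,-5],210],
    [[0,0,0],[0,0,-7.5],210],
    [[0,0,0],[0,0,-10],210],
    [[0,0,0],[0,0,-11],210],
    [[0,0,0],[0,0,-11],210],
    [[0,0,0],[0,0,-11],210],
    [[0,0,0],[0,0,-11],210],
  ],
)

```text
clock: 13.45
tcp_pos: [0.4998, -0.0747, 0.1766]
orientation: [-0.003, 0.144, 0.99, 0.001]
wrist_force: [0.8, -0.3, -1.7]
finger_gap: 0.0353
grip_force: 70.4
```

```bash
python3 - <<'E'
from h import *
show();p,r,s=now();R_=r.as_matrix()
print("F",s["wrist_force"])
sp=np.array([.6242,-.269,.050])
im,d=env.read_camera("scene");np.savez("scene5.npz",p=im,d=d)
im2,d2=env.read_camera("top");np.savez("top5.npz",p=im2,d=d2)
tip=p+.0633*R_[:,2]
x0,y0,x1,y1=130,120,215,200;k=8
a=cv2.resize(im[y0:y1,x0:x1,::-1],None,fx=k,fy=k,interpolation=cv2.INTER_CUBIC)[:600]
z=-R_[:,2];pr=lambda X:((proj("scene",X)-[x0,y0]+.5)*k).astype(int)
cv2.polylines(a,[pr(circ(tip,z,.007))],True,(0,255,0),1)
cv2.line(a,pr(tip).tolist(),pr(tip+.106*z).tolist(),(0,0,255),1)
for h in(.03,.106):
    b=tip+h*z;q=[b+i*.015*R_[:,0]+j*.018*R_[:,1] for i,j in((1,1),(1,-1),(-1,-1),(-1,1))];cv2.polylines(a,[pr(np.array(q))],True,(255,255,0),1)
cv2.imwrite("pics/s6.png",a)
t2=down(79,20,-11)
plan([((.46,-.15,.20),r,210),(sp+(.0633+.05)*n,t2,210),(sp+(.0633+.03)*n,t2,210)])
E
```

```text
13.45 [ 0.4998 -0.0747  0.1766] z [-0.005  0.003 -1.   ] y [0.284 0.959 0.001] F [ 0.75 -0.3  -1.66] gap 0.0353 grip 70.4 q [-0.31  0.21 -0.23  1.14  0.   -0.02]
F [ 0.75174188 -0.30482095 -1.66248006]
[[[-0.0,0.0,-0.0],[0.86,-4.18,-1.15],210],[[-0.0,0.0,-0.0],[1.72,-8.35,-2.3],210],[[-0.3,-6.7,-1.8],[-3.38,-10.72,-0.88],210],[[-0.6,-13.5,-3.7],[-8.48,-13.09,0.54],210],[[-0.9,-20.3,-5.5],[-13.58,-15.47,1.96],210],[[-0.9,-20.3,-5.5],[-14.27,-15.4,3.84],210],[[-0.9,-20.3,-5.5],[-14.27,-15.4,3.84],210],[[-0.9,-20.3,-5.5],[-14.27,-15.4,3.84],210]]
```

View pics/s6.png

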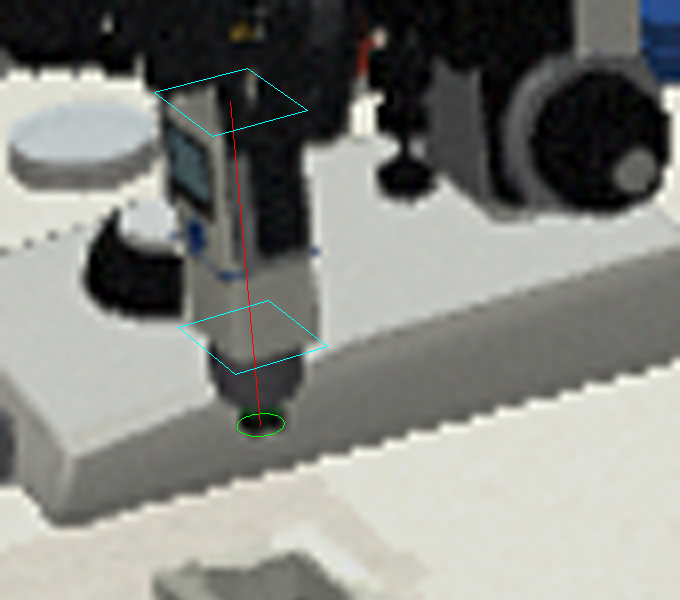

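The overlay fits the real meter: tip at (261,427), axis upright, clear of the dock. I'm going to hover 30 mm off the spot.

Request:
carry_out(
  steps=[
    [[0,0,0],[0.9,-4.2,-1.2],210],
    [[0,0,0],[1.7,-8.3,-2.3],210],
    [[-0.3,-6.7,-1.8],[-3.4,-10.7,-0.9],210],
    [[-0.6,-13.5,-3.7],[-8.5,-13.1,0.5],210],
    [[-0.9,-20.3,-5.5],[-13.6,-15.5,2],210],
    [[-0.9,-20.3,-5.5],[-14.3,-15.4,3.8],210],
    [[-0.9,-20.3,-5.5],[-14.3,-15.4,3.8],210],
    [[-0.9,-20.3,-5.5],[-14.3,-15.4,3.8],210],
  ],
)

```text
clock: 14.55
tcp_pos: [0.5935, -0.2628, 0.1392]
orientation: [0.173, 0.094, 0.98, -0.017]
wrist_force: [-0.8, 0.8, -0.8]
finger_gap: 0.0351
grip_force: 70.9
```

```bash
python3 - <<'E'
from h import *
show();p,r,s=now();R_=r.as_matrix();sp=np.array([.6242,-.269,.050])
im,d=env.read_camera("scene");np.savez("scene6.npz",p=im,d=d)
tip=p+.0633*R_[:,2];print("to spot, tool cm",r.inv().apply(sp-tip)*100,"turn",np.degrees((r.inv()*t).as_rotvec()))
x0,y0,x1,y1=205,130,295,205;k=8
a=cv2.resize(im[y0:y1,x0:x1,::-1],None,fx=k,fy=k,interpolation=cv2.INTER_CUBIC)
z=-R_[:,2];pr=lambda X:((proj("scene",X)-[x0,y0]+.5)*k).astype(int)
cv2.polylines(a,[pr(circ(tip,z,.007))],True,(0,255,0),1);cv2.polylines(a,[pr(circ(sp,n,.009))],True,(0,255,255),1)
cv2.line(a,pr(tip-.03*z).tolist(),pr(tip+.06*z).tolist(),(0,0,255),1)
cv2.imwrite("pics/s7.png",a)
E
```

```text
14.55 [ 0.5935 -0.2628  0.1392] z [ 0.337 -0.065 -0.939] y [0.19  0.982 0.   ] F [-0.83  0.76 -0.77] gap 0.0351 grip 70.9 q [-0.61  0.25 -0.34  0.66  0.14 -0.39]
to spot, tool cm [ 0.12113065 -0.02767868  3.12750273] turn [0.01861019 0.06873081 0.03960604]
```

View pics/s7.png

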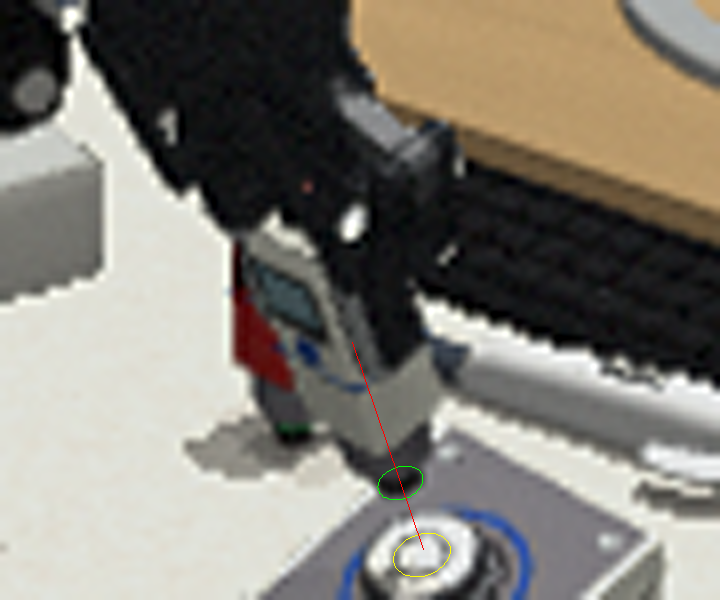

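The tip (400,483) lines up with the spot (421,553) along the normal. I'm approaching to 4 mm.

Request:
carry_out(
  steps=[
    [[0,0,0],[0.1,0,0.8],210],
    [[0,0,0],[0.1,0,1.6],210],
    [[0,0,0],[0.1,0,2.3],210],
    [[0,0,0],[0.1,0,2.7],210],
    [[0,0,0],[0.1,0,2.7],210],
    [[0,0,0],[0.1,0,2.7],210],
    [[0,0,0],[0.1,0,2.7],210],
    [[0,0,0],[0.1,0,2.7],210],
  ],
)

```text
clock: 15.6
tcp_pos: [0.6019, -0.2648, 0.1136]
orientation: [0.174, 0.094, 0.98, -0.017]
wrist_force: [0.3, -0.1, -1.2]
finger_gap: 0.0354
grip_force: 70.9
```

```bash
cat >> h.py <<'E'
def rep():
    import time
    sp=np.array([.6242,-.269,.050]);F=[]
    for i in range(4):
        env.read_camera("scene");p,r,s=now();F.append(r.inv().apply(s["wrist_force"]))
    tip=p+.0633*r.as_matrix()[:,2];show();print("to spot, tool cm",r.inv().apply(sp-tip)*100,"Ftool",np.mean(F,0).round(2),np.std(F,0).round(2),"turn",np.degrees((r.inv()*t).as_rotvec()).round(2))
E
python3 -c "
from h import *
rep()"
```

```text
15.8 [ 0.6019 -0.2647  0.1134] z [ 0.337 -0.066 -0.939] y [ 0.19   0.982 -0.   ] F [-1.03  0.68 -2.12] gap 0.0348 grip 70.9 q [-0.6   0.29 -0.36  0.6   0.14 -0.39]
to spot, tool cm [0.0466462  0.00556487 0.40727787] Ftool [1.03 0.21 1.53] [0.51 0.51 0.26] turn [0.   0.11 0.02]
```

Request:
carry_out(
  steps=[
    [[0,0,0],[0.05,0,0.2],210],
    [[0,0,0],[0.05,0,0.4],210],
    [[0,0,0],[0.05,0,0.5],210],
    [[0,0,0],[0.05,0,0.6],210],
    [[0,0,0],[0.05,0,0.7],210],
    [[0,0,0],[0.05,0,0.7],210],
    [[0,0,0],[0.05,0,0.7],210],
    [[0,0,0],[0.05,0,0.7],210],
  ],
)

```text
clock: 16.8
tcp_pos: [0.6037, -0.265, 0.1066]
orientation: [0.174, 0.094, 0.98, -0.017]
wrist_force: [-1.5, 1.6, 0.6]
finger_gap: 0.0354
grip_force: 70.8
```

```bash
python3 -c "
from h import *
rep()"
```

```text
17.0 [ 0.6037 -0.265   0.1066] z [ 0.337 -0.065 -0.939] y [ 0.19   0.982 -0.   ] F [-1.91  0.75 -0.21] gap 0.0355 grip 70.8 q [-0.6   0.3  -0.36  0.59  0.14 -0.38]
to spot, tool cm [-1.72197577e-02 -2.01501539e-04 -3.01209538e-01] Ftool [ 1.94  0.54 -0.41] [0.59 0.46 0.16] turn [0.01 0.09 0.02]
```

Request:
carry_out(
  steps=[
    [[0,0,0],[0,0,0.1],210],
    [[0,0,0],[0,0,0.2],210],
    [[0,0,0],[0,0,0.25],210],
    [[0,0,0],[0,0,0.25],210],
    [[0,0,0],[0,0,0.25],210],
    [[0,0,0],[0,0,0.25],210],
    [[0,0,0],[0,0,0.25],210],
    [[0,0,0],[0,0,0.25],210],
  ],
)

```text
clock: 18.0
tcp_pos: [0.6047, -0.2653, 0.1043]
orientation: [0.174, 0.094, 0.98, -0.017]
wrist_force: [-1.3, 0.2, 1.2]
finger_gap: 0.0355
grip_force: 70.9
```

```bash
python3 -c "
from h import *
rep()
p,d=env.read_camera('scene')
cv2.imwrite('pics/s8.png',cv2.resize(p[165:215,230:295,::-1],None,fx=11,fy=11,interpolation=cv2.INTER_CUBIC))"
```

```text
18.2 [ 0.6047 -0.2653  0.1043] z [ 0.337 -0.066 -0.939] y [ 0.19   0.982 -0.   ] F [-1.67 -0.44  1.  ] gap 0.0354 grip 70.9 q [-0.6   0.3  -0.37  0.58  0.14 -0.38]
to spot, tool cm [-0.00057527  0.00695484 -0.548342  ] Ftool [ 0.8   0.1  -1.57] [0.19 0.63 0.14] turn [0.   0.11 0.03]
```

View pics/s8.png

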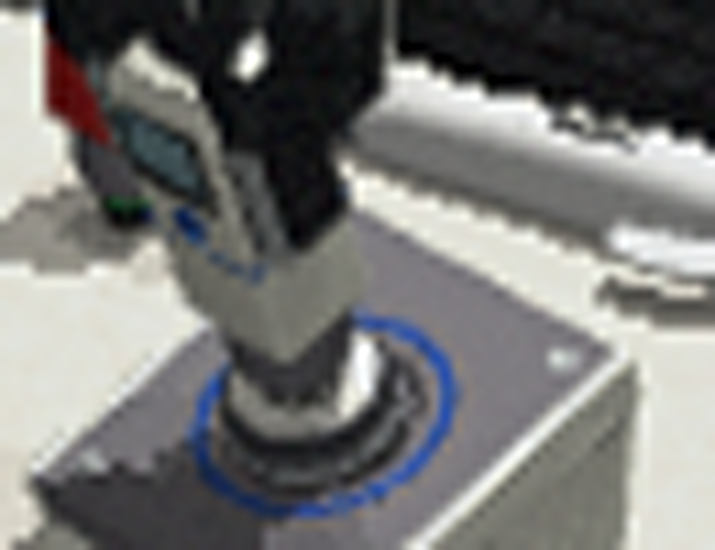

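The nose is on the tile at (295,395), square to it, with no green showing. The force has risen by 3.1 N, which is half-way in. I'm handing the job in.

```bash
python3 -c "
from workcell import env
print(env.hand_in())"
```

```text
the job is handed in; nothing more can be done
None
```

I handed the job in with the white tile home in the stand's seat and the meter held square on its spot, pressing at about 3 N (nose about half-way in); the hand-in returned no verdict.

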